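# Hook down the model trimmer and hold its sprung splash cover at the pointer

## Task

First swing the trimmer's steel hold-down hook closed by its orange knob until its arm rests fully in the yellow catch. Then lift the sprung clear splash cover by its blue bar handle until the cover lines up with the red pointer on its side, and hold it still there: finish while the gripper is still holding it at that angle. Do not shift the pointer or any of the casts and other things lying around.

Things in the scene. Friction and masses are not known exactly. Their poses are not given: they have to be found in the camera images.
- trimmer: Fixed model trimmer on a pale blue mat, 340 x 560 x 10 mm; place and yaw vary. Origin: mat's underside, below the centre of the white open-topped box, 200 (x) x 240 (y) mm, rim at z 110 mm. -x is its front (robot side), +y its left. Grey motor behind the box, x 90 to 180, top 103 mm. Catch: fork with yellow jaws off the box's left wall at x -60, y 195 mm, open to +y, top 76 mm.
- cover_hinge (a joint): Opening angle of the splash cover, rad: 0 = shut (level), grows as the front edge rises, stop at 1.2. Hinge axis along the trimmer's y through cover's origin. A 1.2 N m/rad spring, wound by 0.5 rad when shut, and the cover's weight (about 0.34 kg) pull it shut: some 4 to 9 N at the bar. It snaps shut if let go.
- cover: Splash cover: clear panel with grey frame, 200 (deep) x 240 (wide) x 6 mm. Origin on the hinge axis at the box's rear rim, mid-width (trimmer frame x 100, y 0, z 113 mm). The panel runs from there along its own -x; y is the hinge axis, z the outer face's normal. At joint 0 its axes are the trimmer's.
- cover_bar (a point): Middle of the blue bar handle: round, 12 mm thick, 116 mm long along y, 245 mm from the hinge axis (cover frame x -245, z +3 mm), held 45 mm out from the cover's front edge by an arm at each end, free all round. Pinch it from above across the bar; it may roll in the grip. When shut it is 116 mm above the table.
- pointer (a joint): Angle of the red pointer above level, rad, in the same sense and about the same axis as cover_hinge: the cover lines up with it when both angles are equal. Between 0.4 and 0.75, different each time; a stiff joint, not to be moved.
- pointer_tip (a point): Tip of the red pointer, a bar 8 mm thick beside the cover's right edge (-y, 140 mm from the trimmer's middle); the tip is 210 mm from the hinge axis. Axes: -x along the pointer towards the tip, y along the hinge axis.
- hook (a joint): Swing of the hold-down hook, rad: 0 = arm fully home in the catch (stop), grows as it swings out to the trimmer's left; starts 0.9 to 1.5. It turns level about a vertical axis through hook_pivot and stays where it is left (about 1.2 N at the knob). Its arm points along trimmer (-cos a, +sin a) for joint value a.
- hook_pivot (a point): Pivot of the hook: on the vertical axis, at the arm's mid-height, 62 mm above the table (trimmer frame x 30, y 195 mm).
- hook_knob (a point): Grip point on the hook's upright round orange knob, 18 mm thick, 50 mm out from the pivot axis on the 100 mm steel arm; this point is 107 mm above the table, the knob's top 121 mm and the arm's top face 66 mm.
- cast_a: Bystander: ivory plaster dental cast 56 x 62 x 35 mm, loose on the mat, on the right side; origin at its underside.
- cast_b: Bystander: yellow dental cast, same size, loose on the mat, on the right side; origin at its underside.
- cast_c: Bystander: ivory dental cast, same size, loose on the mat, left rear; origin at its underside.
- bowl: Bystander: green mixing bowl, 116 mm wide, 70 mm high, on the table far left; origin at its underside.
- jar: Bystander: white jar with blue cap, 64 mm wide, 85 mm high, on the table far left; origin at its underside.
- spatula: Bystander: spatula lying on the table far right; origin at its underside.

How it is judged:
By the outcome, as a careful person would: the job done as asked, in the order asked, and still so for the second after the job is handed in, while the arm keeps its last pose, push and grip.
It also fails if it takes over 53 s, if anything falls off the work surface, if the arm or the gripper's body presses on something with over 40 N, if the wrist force passes 120 N, or if a joint passes its speed limit or range.

## Robot

A 6-joint arm with a two-finger parallel gripper is mounted at the origin on the work surface. World frame = base frame: x ahead of the robot, y to its left, z up, the work surface at z = 0. Lengths are in mm, angles in rad, forces in N, time in s.
With the tool pointing down it reaches from about 350 to 975 mm from the base axis. Payload 7.1 kg.
Tool frame: the origin (TCP) lies at the very end of the fingers, on their centre line; the grasp point (between the pads) lies 19 mm behind it (ctrl.grip_depth is the distance from the TCP to the grasp point, in mm); x points along the fingers, z is the direction in which the jaws open and shut, and the axes are right-handed (so a half turn about x gives the same grasp; the last joint's range is limited). The gripper opens to 88 mm and grips with 3 to 60 N. Pads are 20 mm wide; open, the fingers measure 115 mm over their backs; the gripper's body (75 mm by 178 mm) begins 61 mm behind the grasp point.
Start: joints at [1.113, 0.423, 1.63, -0, 1.089, -0.019], TCP at [265.501, 565.786, 222.675] pointing down, gripper open.
Joint ranges: [-3, 3], [-0.9, 2.11], [0.09, 2.58], [-1.31, 4.45], [0.11, 2.69], [-2.54, 2.54]. Speed limits (rad/s): [2.39, 2.39, 3.01, 3.14, 3.14, 3.14].

## Interface

Orientations are given as a rotation vector (axis times angle).
In Python, from workcell import ctrl gives the robot as it stands. The module is installed in compiled form; this text tells all that it offers.
- The arm moves only by the tool send_rows, never from a script. Its argument "rows" is a list of rows, each a list of 4 numbers: the shift along the tool's x, y, z in mm, then the turn about the tool's x in rad. In form: [[x, y, z, turn], ...]. A call has 1 to 10 rows; each row shifts and turns the pose as measured when the row begins, along the tool's axes as they then stand; what a row does not reach is not made up. A row lasts 1/12 s, in which the tool goes at most 41.7 mm and 7.16 degrees, less where a joint would pass 70% of its speed; a pose out of reach is approached as far as the arm can. A call with a gripper value outside its range is refused whole. "fingers" is the opening, from 0 (shut) to 1 (fully open), set as the call begins (left out, the last holds). The fingers move at their own pace and stop on an object; the grip force is fixed at half the most. Time passes only in rows, so rows that do not move let the fingers close. It gives the time, the measured TCP pose, the force and the opening at its end, in the units of the state.
- ctrl.get_obs(): the state, without advancing time (a new reading comes with each control period).
- ctrl.get_image(name): name is "scene" or "top" or "wrist"; returns a dict with "img" (420x560x3 uint8, red, green, blue), "depth" (420x560 float32, mm along the optical axis (not along the pixel's ray), 0 where there is no reading), "mtx" (3x3 intrinsics, pixels), "world_from_camera" (4x4, takes a point from camera to world coordinates). Camera axes: x right, y down, z forward; pixel columns grow to the right and rows downward; lengths in mm; the calibration is good to about 2 mm. The wrist camera is an equidistant fisheye: a pixel r from the principal point sees the ray r / f radians off the axis. A picture is of the moment at which its call begins.
- ctrl.close_job(): hands the job in, once; it reports no verdict.
The state is a dict: "t": time; "qpos": joint angles; "qvel": joint speeds; "joint_torque": joint torques, N m; "ee_pos": TCP position; "orientation": TCP orientation; "ft_force": force on the tool from outside, world axes, zero at the start; "moment": the same for the moment, N m; "width": finger opening in mm.
Only numpy, scipy, OpenCV 4.12 (cv2) and the standard library are available. Lean on these libraries where they do the work, as an engineer would, in place of code of your own. Each camera call takes 0.05 s, during which the arm holds its last target.

## Working session

There is one attempt and no reset: what is moved stays moved. The work goes in short steps, Python scripts to look and compute and a tool call to move; the robot and the scene stay as the last step left them, time stands still between calls to the robot, and variables do not carry over. Pictures are saved under pics/ and viewed, and the job is handed in when it is done.

Besides the shell and the picture viewer there is one more tool, called after ">>>" by a JSON object that holds its "name" and its "arguments". send_rows: Moves the arm, as the interface text tells. Its arguments: {"type":"object","properties":{"rows":{"type":"array"},"fingers":{"type":"number"}},"required":["rows"]}

```bash
mkdir -p pics
python3 - <<'E'
from workcell import ctrl
import cv2,numpy as np
o=ctrl.get_obs();print({k:np.round(v,3) for k,v in o.items()},ctrl.grip_depth)
for n in ("scene","top","wrist"):
    d=ctrl.get_image(n);cv2.imwrite(f"pics/{n}0.png",d["img"][:,:,::-1]);np.savez(f"{n}0.npz",**d);print(n,d["mtx"].round(1).tolist(),d["world_from_camera"].round(3).tolist())
E
```

```text
{'t': np.float64(0.0), 'qpos': array([ 1.113,  0.424,  1.631, -0.   ,  1.089, -0.019]), 'qvel': array([-0.002, -0.   ,  0.   ,  0.001,  0.   ,  0.   ]), 'joint_torque': array([-2.0000e-03, -5.4463e+01, -2.7366e+01,  6.4000e-02,  2.3000e-02,
       -0.0000e+00]), 'ee_pos': array([265.273, 565.335, 221.919]), 'orientation': array([-0.881,  1.387,  0.88 ]), 'ft_force': array([-0.032,  0.202, -0.215]), 'moment': array([-0.   ,  0.   ,  0.009]), 'width': np.float64(87.799)} 18.700000000000003
scene [[397.3, 0.0, 286.6], [0.0, 397.3, 207.5], [0.0, 0.0, 1.0]] [[-0.537, 0.718, -0.442, 1152.73], [0.843, 0.452, -0.291, 352.427], [-0.009, -0.529, -0.848, 1174.706], [0.0, 0.0, 0.0, 1.0]]
top [[512.7, 0.0, 277.0], [0.0, 512.7, 204.0], [0.0, 0.0, 1.0]] [[-0.02, -0.996, 0.083, 467.976], [-1.0, 0.02, -0.005, 11.418], [0.004, -0.083, -0.997, 1682.377], [0.0, 0.0, 0.0, 1.0]]
wrist [[325.2, 0.0, 278.8], [0.0, 325.2, 216.6], [0.0, 0.0, 1.0]] [[0.425, 0.868, 0.255, 193.682], [0.905, -0.407, -0.123, 599.454], [-0.002, 0.283, -0.959, 384.198], [0.0, 0.0, 0.0, 1.0]]
```

View pics/scene0.png

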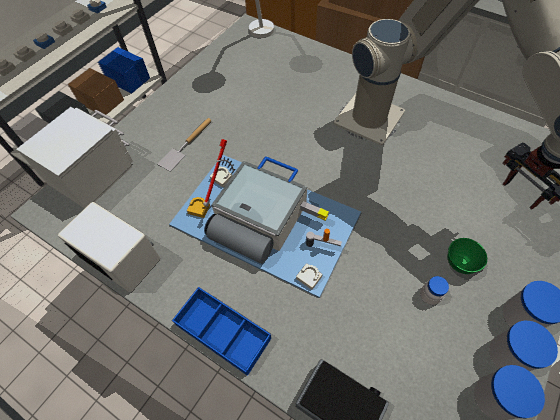

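View pics/top0.png

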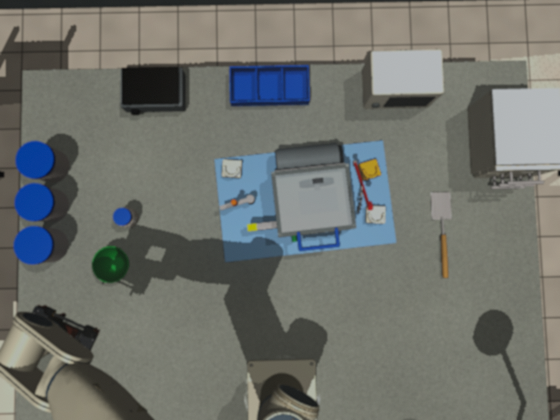

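View pics/wrist0.png

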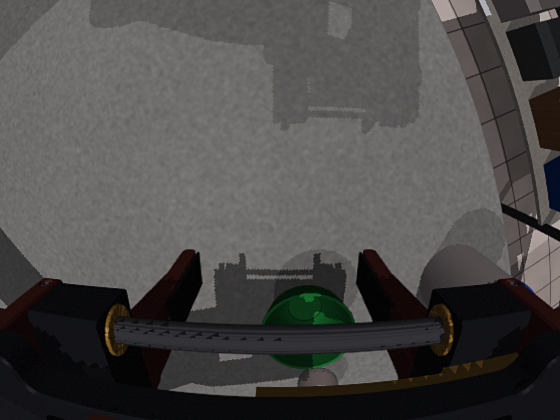

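```bash
cat > h.py <<'E'
import cv2,numpy as np
def load(n):return dict(np.load(n+'.npz'))
def ray(d,uv):
    M=d['mtx'];T=d['world_from_camera'];v=np.linalg.inv(M)@[uv[0],uv[1],1];return T[:3,3],T[:3,:3]@v
def onz(d,uv,z):
    o,v=ray(d,uv);return o+v*(z-o[2])/v[2]
def proj(d,p):
    T=d['world_from_camera'];c=T[:3,:3].T@(np.asarray(p)-T[:3,3]);q=d['mtx']@c;return q[:2]/q[2]
def tri(a,ua,b,ub):
    o1,v1=ray(a,ua);o2,v2=ray(b,ub);v1/=np.linalg.norm(v1);v2/=np.linalg.norm(v2)
    s=np.linalg.lstsq(np.c_[v1,-v2],o2-o1,rcond=None)[0];p,q=o1+s[0]*v1,o2+s[1]*v2
    return (p+q)/2,np.linalg.norm(p-q)
def hsv(d):return cv2.cvtColor(d['img'],cv2.COLOR_RGB2HSV)
E
python3 - <<'E'
from h import *
for n,(x,y,w,h) in dict(top0=(205,130,200,140),scene0=(160,130,210,170)).items():
    d=load(n);c=d['img'][y:y+h,x:x+w,::-1];cv2.imwrite(f'pics/{n}z.png',cv2.resize(c,None,fx=3.5,fy=3.5,interpolation=cv2.INTER_CUBIC))
    H=hsv(d)
    for nm,lo,hi in [('red',(0,180,80),(4,255,255)),('orange',(5,170,120),(14,255,255)),('yellow',(15,120,120),(32,255,255)),('blue',(105,170,60),(125,255,255)),('mat',(98,50,60),(112,160,255))]:
        m=cv2.inRange(H,lo,hi);k,l,s,ct=cv2.connectedComponentsWithStats(m)
        for i in range(1,k):
            if s[i,4]>3 and x<ct[i][0]<x+w and y<ct[i][1]<y+h: print(n,nm,s[i].tolist(),ct[i].round(1))
E
```

```text
top0 red [368, 203, 4, 6, 16] [369.6 205.5]
top0 orange [232, 200, 4, 5, 12] [233.5 201.8]
top0 yellow [360, 159, 21, 20, 267] [370.1 168.6]
top0 yellow [233, 202, 2, 2, 4] [233.5 202.5]
top0 yellow [248, 224, 9, 7, 52] [252.  226.9]
top0 blue [297, 229, 42, 21, 154] [317.9 242.8]
top0 mat [214, 140, 182, 122, 9422] [297.  208.1]
scene0 red [218, 139, 8, 21, 58] [221.7 147.4]
scene0 red [205, 162, 14, 40, 84] [211.5 183.1]
scene0 yellow [187, 197, 18, 18, 197] [196.6 206.1]
scene0 yellow [318, 208, 11, 12, 65] [323.2 212.8]
scene0 yellow [325, 229, 5, 4, 15] [326.9 230.7]
scene0 blue [258, 157, 40, 25, 170] [279.4 166. ]
scene0 mat [219, 155, 23, 20, 202] [230.  163.7]
scene0 mat [169, 165, 192, 133, 6035] [284.3 237.1]
```

```bash
ls pics
```

```text
scene0.png
scene0z.png
top0.png
top0z.png
wrist0.png
```

View pics/top0z.png

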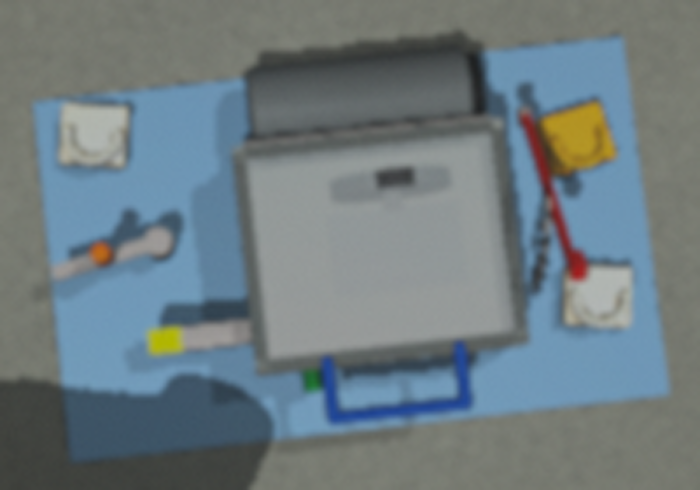

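View pics/scene0z.png

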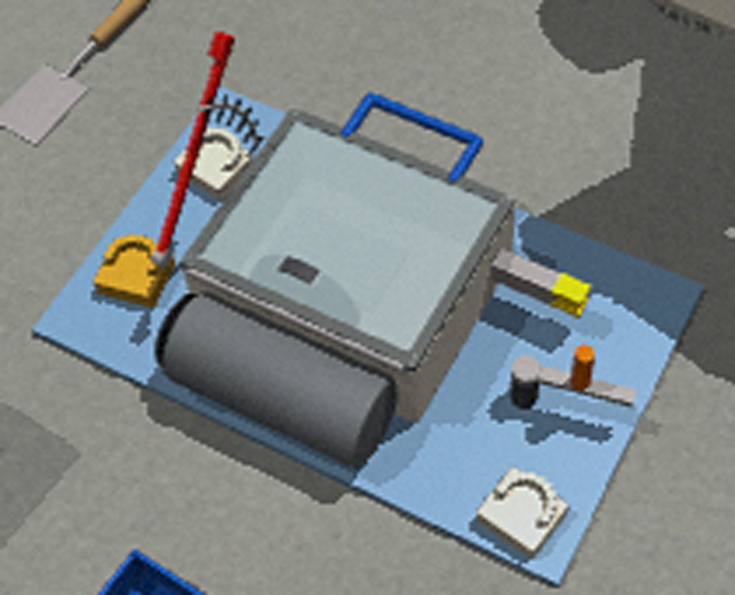

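Run:
```python
from h import *
t=load('top0');s=load('scene0')
zt=lambda x,y:(205+(x-1.25)/3.5,130+(y-1.25)/3.5)
zs=lambda x,y:(160+(x-1.25)/3.5,130+(y-1.25)/3.5)
# name: trimmer xyz, top zoom px, scene zoom px
P={'matRL':((170,280,10),(33,100),(559,585)),'matRR':((170,-280,10),(622,38),(34,332)),'matFR':((-170,-280,10),(668,395),None),'matFL':((-170,280,10),(72,461),(703,286)),
'covRL':((100,120,116),(236,152),(410,368)),'covRR':((100,-120,116),(501,122),(182,265)),'covFR':((-100,-120,116),(524,340),(293,110)),'covFL':((-100,120,116),(258,370),(513,203)),
'barL':((-145,58,116),(333,415),(475,142)),'barR':((-145,-58,116),(467,402),(373,99)),'knobtop':((0,0,121),(101,252),(584,352)),'pivot':((30,195,70),(159,240),(525,368)),'catch':((-60,195,76),(165,341),(572,288)),'tip':((0,0,0),(577,265),(222,43))}
A=[];B=[]
for k,(w,a,b) in P.items():
    p=onz(t,zt(*a),w[2]); q=tri(t,zt(*a),s,zs(*b)) if b else None
    print(k,p.round(0), q and (q[0].round(0),round(q[1],1)))
    if k not in('knobtop','tip','catch') : A.append(w[:2]);B.append(p[:2])
A=np.array(A);B=np.array(B);a0,b0=A.mean(0),B.mean(0)
H=(A-a0).T@(B-b0);th=np.arctan2(H[0,1]-H[1,0],H[0,0]+H[1,1]);R=np.array([[np.cos(th),-np.sin(th)],[np.sin(th),np.cos(th)]])
o=b0-R@a0;print('yaw',th,'o',o);print((B-(A@R.T+o)).round(1))
np.savez('frame.npz',R=R,o=o,th=th)
inv=lambda p:np.r_[R.T@(p[:2]-o),p[2]]
k=onz(t,zt(101,252),121);ki=inv(k)-[30,195,0];print('knob rel pivot',ki,'angle',np.arctan2(ki[1],-ki[0]),np.hypot(*ki[:2]))
p,g=tri(t,zt(577,265),s,zs(222,43));pi=inv(p)-[100,0,113];print('tip trimmer rel hinge',pi,'ang',np.arctan2(pi[2],-pi[0]),np.hypot(pi[0],pi[2]))
```

```text
matRL [763. 207.  10.] (array([762., 208.,  11.]), np.float64(1.7))
matRR [ 811. -350.   10.] (array([ 812., -351.,    3.]), np.float64(2.2))
matFR [ 474. -381.   10.] None
matFL [424. 174.  10.] (array([424., 175.,   9.]), np.float64(1.6))
covRL [694.  16. 116.] (array([695.,  16., 111.]), np.float64(2.0))
covRR [ 716. -218.  116.] (array([ 717., -219.,  109.]), np.float64(0.1))
covFR [ 524. -232.  116.] (array([ 524., -232.,  120.]), np.float64(1.5))
covFL [502.   1. 116.] (array([502.,   1., 114.]), np.float64(1.0))
barL [462. -64. 116.] (array([462., -64., 117.]), np.float64(0.9))
barR [ 471. -180.  116.] (array([ 470., -179.,  115.]), np.float64(3.9))
knobtop [608. 136. 121.] (array([608., 136., 121.]), np.float64(0.5))
pivot [622.  88.  70.] (array([622.,  88.,  67.]), np.float64(0.8))
catch [531.  83.  76.] (array([531.,  84.,  74.]), np.float64(0.8))
tip [ 597. -302.    0.] (array([ 578., -254.,  255.]), np.float64(0.9))
yaw 0.09356010893997985 o [ 612.70394378 -100.74786868]
[[  6.8  13. ]
 [  3.   13.4]
 [  4.2  14.8]
 [  6.6  12. ]
 [ -6.9 -11.7]
 [ -7.2  -6.9]
 [ -0.6  -2.2]
 [  0.3  -8.5]
 [ -1.   -7. ]
 [ -2.9  -8.4]
 [ -2.2  -8.6]]
knob rel pivot [-12.85466203  41.11989548 121.        ] angle 1.2678074485282966 43.08234139653255
tip trimmer rel hinge [-149.29114783 -149.48937311  141.59742657] ang 0.7589552961358726 205.76121605504312
```

Run:
```python
from h import *
A=np.array([(100,120),(100,-120),(-100,-120),(-100,120),(-145,58),(-145,-58),(30,195)],float)
B=np.array([(694,16),(716,-218),(524,-232),(502,1),(462,-64),(471,-180),(622,88)],float)
M=np.array([(170,280),(170,-280),(-170,-280),(-170,280)],float);N=np.array([(763,207),(811,-350),(474,-381),(424,174)],float)
a=np.r_[A-A.mean(0),M-M.mean(0)];b=np.r_[B-B.mean(0),N-N.mean(0)]
H=a.T@b;th=np.arctan2(H[0,1]-H[1,0],H[0,0]+H[1,1]);R=np.array([[np.cos(th),-np.sin(th)],[np.sin(th),np.cos(th)]])
o=B.mean(0)-R@A.mean(0);print('yaw',th,'o',o);print((B-(A@R.T+o)).round(1))
np.savez('frame.npz',R=R,o=o,th=th)
inv=lambda p:np.r_[R.T@(np.array(p[:2])-o),p[2]]
ki=inv((608,136,121))-[30,195,0];print('knob',ki,np.arctan2(ki[1],-ki[0]))
pi=inv((578,-254,255))-[100,0,113];print('tip',pi,np.arctan2(pi[2],-pi[0]),np.hypot(pi[0],pi[2]))
print('catch',inv((531,83,76)))
W=lambda x,y:(R@[x,y]+o).round(1)
print('bar',W(-145,0),'pivot',W(30,195),'hinge',W(100,0))
from scipy.spatial.transform import Rotation as Ro
from workcell import ctrl
ob=ctrl.get_obs();print(Ro.from_rotvec(ob['orientation']).as_matrix().round(3))
```

```text
yaw 0.0892831082555371 o [ 609.62164017 -108.57721688]
[[-4.5 -3.9]
 [-3.9  1.2]
 [ 3.3  5. ]
 [ 2.7 -1. ]
 [ 2.  -0.3]
 [ 0.6 -0.7]
 [-0.1 -0.3]]
knob [ -9.807567    48.74763667 121.        ] 1.372256207434918
tip [-144.4622433  -142.02402225  142.        ] 0.7768030248707736 202.56687720032423
catch [-61.22658949 197.82440969  76.        ]
bar [ 465.2 -121.5] pivot [622.1  88.3] hinge [709.2 -99.7]
[[-0.001 -0.905  0.425]
 [-0.001  0.425  0.905]
 [-1.     0.    -0.001]]
```

>>> {"name": "send_rows", "arguments": {"rows": [[0, -34, -17, 0], [0, -34, -17, 0], [0, -34, -17, 0], [0, -34, -17, 0], [0, -34, -17, 0], [0, -34, -17, 0], [0, -34, -17, 0], [0, -34, -17, 0], [0, -34, -17, 0], [0, -34, -17, 0]], "fingers": 1}}

```text
t: 0.98
ee_pos: [505.3, 260.7, 219.5]
orientation: [-0.889, 1.384, 0.891]
ft_force: [0.1, 1.6, 0.3]
width: 87.9
```

>>> {"name": "send_rows", "arguments": {"rows": [[0, 0, 0, 0.12], [0, 0, 0, 0.12], [0, 0, 0, 0.12], [0, 0, 0, 0.12], [0, 0, 0, 0.12], [0, 0, 0, 0.12], [0, 0, 0, 0.12], [0, 0, 0, 0]]}}

```text
t: 1.65
ee_pos: [510.3, 250.7, 217.5]
orientation: [-0.213, 1.566, 0.208]
ft_force: [0.1, 0.2, -0.2]
width: 88.0
```

```bash
cat > g.py <<'E'
from h import *
import sys
from workcell import ctrl
from scipy.spatial.transform import Rotation as Ro
def go(x,y,z):
    o=ctrl.get_obs();R=Ro.from_rotvec(o['orientation']).as_matrix()
    print('t',o['t'].round(2),'pos',o['ee_pos'].round(1),'jaw az',np.arctan2(R[1,2],R[0,2]).round(3),'down',R[2,0].round(4),'f',o['ft_force'].round(1),'w',o['width'].round(1),'q',o['qpos'].round(2))
    print('tool delta',(R.T@(np.array([x,y,z])-o['ee_pos'])).round(1))
E
python3 - <<'E'
from g import *
go(608,136,150)
E
```

```text
Traceback (most recent call last):
  File "g.py", line 7, in go
    print('t',o['t'].round(2),'pos',o['ee_pos'].round(1),'jaw az',np.arctan2(R[1,2],R[0,2]).round(3),'down',R[2,0].round(4),'f',o['ft_force'].round(1),'w',o['width'].round(1),'q',o['qpos'].round(2))
              ^^^^^^^^^^^^
AttributeError: 'float' object has no attribute 'round'
```

```bash
sed -i "s/o\['t'\].round(2)/round(float(o['t']),2)/; s/o\['width'\].round(1)/round(float(o['width']),1)/" g.py
python3 - <<'E'
from g import *
go(608,136,150)
d=ctrl.get_image('wrist');cv2.imwrite("pics/w1.png",d["img"][:,:,::-1]);np.savez('w1.npz',**d)
E
```

```text
t 1.65 pos [510.3 250.7 217.5] jaw az 0.268 down -1.0 f [ 0.1  0.2 -0.2] w 88.0 q [ 0.44  0.35  1.76 -0.    1.04  0.17]
tool delta [  67.4 -136.3   64.3]
```

View pics/w1.png

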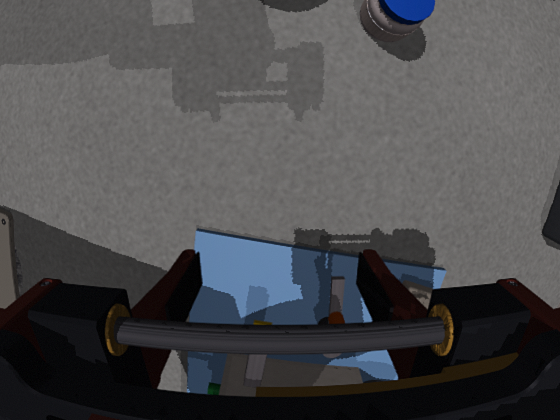

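>>> {"name": "send_rows", "arguments": {"rows": [[10, -30, 14, 0], [10, -30, 14, 0], [10, -30, 14, 0], [10, -30, 14, 0], [10, -15, 7, 0], [5, 0, 0, 0]]}}

```text
t: 2.2
ee_pos: [612.4, 136.2, 161.7]
orientation: [-0.242, 1.559, 0.239]
ft_force: [-0.8, -0.3, -0.7]
width: 87.8
```

Run:
```python
from g import *
go(608,136,86)
for n in('wrist','scene'):
    d=ctrl.get_image(n);cv2.imwrite(f"pics/{n}2.png",d["img"][:,:,::-1]);np.savez(f'{n}2.npz',**d)
c=d['img'][130:300,230:440,::-1];cv2.imwrite('pics/scene2z.png',cv2.resize(c,None,fx=3.5,fy=3.5,interpolation=cv2.INTER_CUBIC))
```

```text
t 2.2 pos [612.4 136.2 161.7] jaw az 0.307 down -1.0 f [-0.8 -0.3 -0.7] w 87.8 q [ 0.2   0.5   1.67 -0.    0.98 -0.1 ]
tool delta [75.7  1.2 -4.1]
```

View pics/wrist2.png

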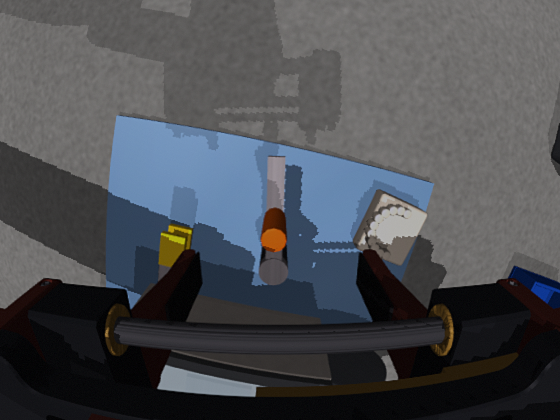

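View pics/scene2z.png

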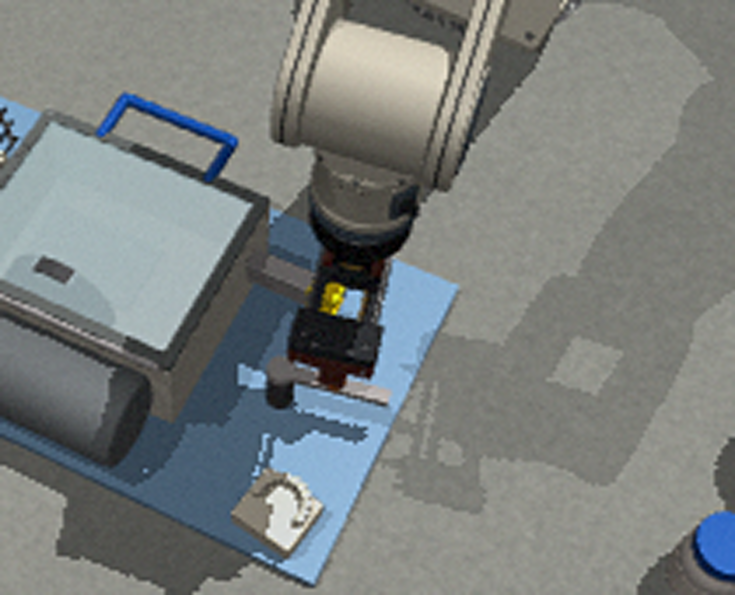

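```bash
cat >> h.py <<'E'
def fray(d,uv):
    M=d['mtx'];T=d['world_from_camera'];a=np.array(uv)-M[:2,2];r=np.hypot(*a);th=r/M[0,0]
    return T[:3,3],T[:3,:3]@np.r_[np.sin(th)*a/r,np.cos(th)]
def fonz(d,uv,z):
    o,v=fray(d,uv);return o+v*(z-o[2])/v[2]
E
python3 - <<'E'
from g import *
d=load('wrist2')
m=cv2.inRange(hsv(d),(5,170,215),(16,255,255));k,l,s,c=cv2.connectedComponentsWithStats(m);print(s[1:].tolist(),c[1:].round(1).tolist())
print('knob',fonz(d,(274,239),121).round(1),'pivot',fonz(d,(273.5,270),66+4).round(1),'armend',fonz(d,(277,157),66).round(1),'catch',fonz(d,(177,237),76).round(1))
E
```

```text
[] []
knob [607.2 138.  121. ] pivot [620.2  92.   70. ] armend [594.2 184.7  66. ] catch [533.4  98.1  76. ]
```

>>> {"name": "send_rows", "arguments": {"rows": [[16, 1, -2, 0], [16, 1, -2, 0], [16, 0, 0, 0], [14, 0, 0, 0], [10, 0, 0, 0], [4, 0, 0, 0], [0, 0, 0, 0]]}}

```text
t: 2.88
ee_pos: [602.3, 146.7, 87.4]
orientation: [-0.254, 1.556, 0.255]
ft_force: [0.1, -0.7, -0.2]
width: 88.1
```

```bash
python3 -c "
from g import *
go(607.5,137,86)"
```

```text
t 2.88 pos [602.3 146.7  87.4] jaw az 0.324 down -1.0 f [ 0.1 -0.7 -0.2] w 88.1 q [ 0.22  0.59  1.72  0.    0.83 -0.11]
tool delta [  1.4 -10.9   1.9]
```

>>> {"name": "send_rows", "arguments": {"rows": [[0, -7, 1, 0], [0, -4, 1, 0], [0, 0, 0, 0], [0, 0, 0, 0]]}}

```text
t: 3.22
ee_pos: [609.3, 137.4, 90.2]
orientation: [-0.256, 1.552, 0.257]
ft_force: [-0.2, 0.3, -0.2]
width: 87.8
```

```bash
python3 -c "
from g import *
go(607.5,137,86)"
```

```text
t 3.22 pos [609.3 137.4  90.2] jaw az 0.327 down -1.0 f [-0.2  0.3 -0.2] w 87.8 q [ 0.2   0.59  1.71  0.    0.84 -0.13]
tool delta [ 4.2  0.2 -1.8]
```

Good; close on the knob.

>>> {"name": "send_rows", "arguments": {"rows": [[2, 0, -1, 0], [0, 0, 0, 0], [0, 0, 0, 0], [0, 0, 0, 0], [0, 0, 0, 0], [0, 0, 0, 0], [0, 0, 0, 0], [0, 0, 0, 0]], "fingers": 0}}

```text
t: 3.88
ee_pos: [609.3, 136.7, 89.5]
orientation: [-0.255, 1.55, 0.257]
ft_force: [0.4, -1.1, 0.2]
width: 38.1
```

```bash
python3 -c "
from g import *
go(607.5,137,88)"
```

```text
t 3.88 pos [609.3 136.7  89.5] jaw az 0.326 down -1.0 f [ 0.4 -1.1  0.2] w 38.1 q [ 0.2   0.59  1.71  0.    0.83 -0.13]
tool delta [ 1.5  0.9 -1.6]
```

>>> {"name": "send_rows", "arguments": {"rows": [[0, 0, 0, 0], [0, 0, 0, 0], [0, 0, 0, 0], [0, 0, 0, 0], [0, 0, 0, 0], [0, 0, 0, 0]]}}

```text
t: 4.38
ee_pos: [609.0, 136.7, 89.3]
orientation: [-0.255, 1.551, 0.257]
ft_force: [0.1, -0.8, -0.4]
width: 17.3
```

```bash
python3 -c "
from g import *
go(607.5,137,88)"
```

```text
t 4.38 pos [609.  136.7  89.3] jaw az 0.326 down -1.0 f [ 0.1 -0.8 -0.4] w 17.3 q [ 0.2   0.59  1.71  0.    0.84 -0.13]
tool delta [ 1.3  0.7 -1.4]
```

>>> {"name": "send_rows", "arguments": {"rows": [[0, 0.2, -5, -0.1], [0, 0.2, -5, -0.1], [0, 0.2, -5, -0.1], [0, 0.2, -5, -0.1], [0, 0, 0, 0]]}}

```text
t: 4.8
ee_pos: [590.3, 127.1, 89.4]
orientation: [-0.582, 1.487, 0.581]
ft_force: [0.0, -0.2, -0.5]
width: 17.6
```

```bash
cat >> g.py <<'E'
def hook(a_t,n):
    o=ctrl.get_obs();pv=np.array([621.8,88.8]);r=o['ee_pos'][:2]-pv;ph=np.arctan2(r[1],r[0])
    print('r',np.hypot(*r).round(1),'a',np.pi+.089-ph)
    f=np.pi+.089-a_t;go(pv[0]+50*np.cos(f),pv[1]+50*np.sin(f),89)
E
python3 -c "
from g import *
hook(0,1)"
```

```text
r 49.6 a 0.9726029778359808
t 4.8 pos [590.3 127.1  89.4] jaw az 0.744 down -1.0 f [ 0.  -0.2 -0.5] w 17.6 q [ 0.19  0.57  1.76 -0.    0.81 -0.55]
tool delta [  0.3 -19.1 -42.5]
```

>>> {"name": "send_rows", "arguments": {"rows": [[0, 0.2, -5, -0.1], [0, 0.2, -5, -0.1], [0, 0.2, -5, -0.1], [0, 0.2, -5, -0.1], [0, 0.2, -5, -0.1], [0, 0.2, -5, -0.1], [0, 0.2, -5, -0.1], [0, 0, 0, 0]]}}

```text
t: 5.47
ee_pos: [572.8, 97.3, 89.3]
orientation: [-1.12, 1.26, 1.116]
ft_force: [0.2, -1.6, 0.5]
width: 17.5
```

```bash
python3 -c "
from g import *
hook(0,1)"
```

```text
r 49.8 a 0.26071641629508013
t 5.47 pos [572.8  97.3  89.3] jaw az 1.449 down -1.0 f [ 0.2 -1.6  0.5] w 17.5 q [ 0.15  0.54  1.81  0.    0.78 -1.3 ]
tool delta [  0.3  -0.8 -12.9]
```

>>> {"name": "send_rows", "arguments": {"rows": [[0, 0.2, -5, -0.1], [0, 0.2, -4, -0.08], [0, 0, -2, -0.04], [0, 0, 0, 0]]}}

```text
t: 5.8
ee_pos: [571.9, 87.1, 89.3]
orientation: [-1.272, 1.164, 1.269]
ft_force: [-0.4, -1.2, 0.4]
width: 17.7
```

```bash
python3 -c "
from g import *
hook(0,1)"
```

```text
r 49.9 a 6.337788867320013
t 5.8 pos [571.9  87.1  89.3] jaw az 1.656 down -1.0 f [-0.4 -1.2  0.4] w 17.7 q [ 0.13  0.54  1.82  0.    0.78 -1.53]
tool delta [ 0.3  0.2 -2.7]
```

>>> {"name": "send_rows", "arguments": {"rows": [[0, 0, -1.5, -0.03], [0, 0, -1.5, -0.02], [0, 0, -1.5, 0], [0, 0, -1.5, 0], [0, 0, -1.5, 0]]}}

```text
t: 6.22
ee_pos: [572.0, 83.6, 89.3]
orientation: [-1.291, 1.146, 1.296]
ft_force: [-2.3, 9.5, 2.1]
width: 17.7
```

```bash
python3 -c "
from g import *
hook(0,1)"
```

```text
r 50.1 a 6.26773205089658
t 6.22 pos [572.   83.6  89.3] jaw az 1.688 down -1.0 f [-2.3  9.5  2.1] w 17.7 q [ 0.12  0.54  1.82  0.01  0.79 -1.57]
tool delta [ 0.3 -0.1  0.8]
```

>>> {"name": "send_rows", "arguments": {"rows": [[0, 0, -2, 0], [0, 0, -2.5, 0], [0, 0, -2.5, 0], [0, 0, -2, 0]]}}

```text
t: 6.55
ee_pos: [571.7, 83.6, 89.3]
orientation: [-1.273, 1.146, 1.293]
ft_force: [-2.0, 9.9, 1.4]
width: 17.5
```

```bash
python3 -c "
from g import *
hook(0,1)"
```

```text
r 50.3 a 6.269541032673315
t 6.55 pos [571.7  83.6  89.3] jaw az 1.675 down -0.9999 f [-2.   9.9  1.4] w 17.5 q [ 0.12  0.54  1.82  0.02  0.79 -1.58]
tool delta [ 0.3 -0.3  0.7]
```

>>> {"name": "send_rows", "arguments": {"rows": [[0, 0, 0, 0], [0, 0, 0, 0], [0, 0, 0, 0], [0, 0, 0, 0], [0, 0, 0, 0], [0, 0, 0, 0]], "fingers": 0.5}}

```text
t: 7.05
ee_pos: [573.1, 84.3, 89.4]
orientation: [-1.268, 1.149, 1.285]
ft_force: [-0.0, 0.2, 0.0]
width: 43.8
```

>>> {"name": "send_rows", "arguments": {"rows": [[-20, 0, 0, 0], [-20, 0, 0, 0], [-20, 0, 0, 0], [-20, 0, 0, 0], [-10, 0, 0, 0], [0, 0, 0, 0]]}}

```text
t: 7.55
ee_pos: [572.0, 81.3, 181.3]
orientation: [-1.264, 1.154, 1.285]
ft_force: [-0.1, -0.5, -0.1]
width: 44.5
```

Run:
```python
from g import *
go(465,-121.5,200)
for n in('wrist','top'):
    d=ctrl.get_image(n);cv2.imwrite(f"pics/{n}3.png",d["img"][:,:,::-1]);np.savez(f'{n}3.npz',**d)
```

```text
t 7.55 pos [572.   81.3 181.3] jaw az 1.662 down -0.9999 f [-0.1 -0.5 -0.1] w 44.5 q [ 0.11  0.41  1.77  0.02  0.97 -1.56]
tool delta [ -21.6  125.2 -191.8]
```

View pics/wrist3.png

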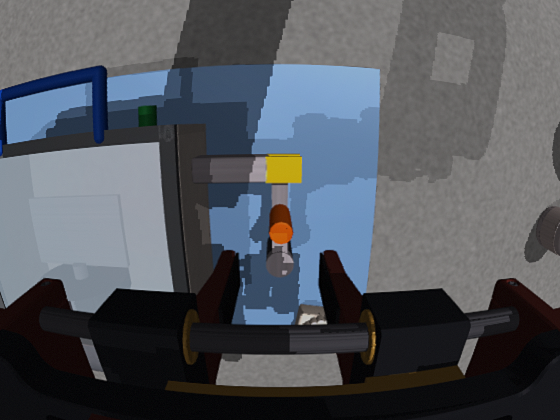

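```bash
cat > pt.py <<'E'
from h import *
F=np.load('frame.npz');R=F['R'];o=F['o']
def cloud(d,m,fish=False):
    v,u=np.nonzero(m);z=d['depth'][v,u];M=d['mtx'];T=d['world_from_camera']
    if fish:
        a=np.c_[u,v]-M[:2,2];r=np.hypot(*a.T);th=r/M[0,0];c=np.c_[np.tan(th)[:,None]*a/r[:,None],np.ones(len(r))]*z[:,None]
    else: c=np.c_[(u-M[0,2])/M[0,0],(v-M[1,2])/M[1,1],np.ones(len(u))]*z[:,None]
    c=c[z>0];return c@T[:3,:3].T+T[:3,3]
def trim(p):return np.c_[(p[:,:2]-o)@R,p[:,2]]
def ptr(d,fish=False):
    H=hsv(d);m=cv2.inRange(H,(0,160,70),(5,255,255))|cv2.inRange(H,(176,160,70),(180,255,255))
    q=trim(cloud(d,m,fish))-[100,0,113]
    q=q[(abs(q[:,1]+140)<40)&(q[:,2]>10)&(q[:,2]<200)&(q[:,0]<50)]
    if len(q)<5:print('few',len(q));return
    rr=np.hypot(q[:,0],q[:,2]);a=np.arctan2(q[:,2],-q[:,0]);k=rr>60
    l=np.polyfit(-q[k,0],q[k,2],1)
    print(len(q),'y',np.median(q[:,1]).round(1),'ang med',np.median(a[k]).round(3),'std',a[k].std().round(3),'rmax',rr.max().round(0),'slope ang',np.arctan(l[0]).round(3),'icpt',l[1].round(1))
    for i in np.argsort(rr)[::max(1,len(rr)//10)]:print(q[i].round(0),rr[i].round(0),a[i].round(3))
E
python3 - <<'E'
from pt import *
for n in('scene0','top0','top3'):
    print(n);ptr(load(n))
t=load('top0');H=hsv(t)
for n in('scene0','top0'):
    d=load(n);m=np.zeros((420,560),np.uint8)
    # blue bar points
    m=cv2.inRange(hsv(d),(105,150,50),(125,255,255));q=trim(cloud(d,m));k=(abs(q[:,0]+145)<15)&(abs(q[:,1])<45);print(n,'bar',np.median(q[k],0).round(1),k.sum())
E
```

```text
scene0
182 y -137.7 ang med 0.794 std 0.034 rmax 211.0 slope ang 0.748 icpt 8.6
[  -1. -137.   12.] 12.0 1.469
[ -16. -136.   26.] 31.0 1.013
[ -35. -134.   42.] 55.0 0.874
[ -50. -141.   56.] 75.0 0.834
[ -63. -136.   70.] 94.0 0.834
[ -80. -139.   88.] 119.0 0.831
[ -98. -131.  118.] 153.0 0.877
[-124. -140.  118.] 171.0 0.759
[-134. -140.  135.] 190.0 0.79
[-141. -146.  143.] 201.0 0.794
[-152. -145.  146.] 211.0 0.767
top0
65 y -139.8 ang med 0.799 std 0.026 rmax 215.0 slope ang 0.763 icpt 7.2
[  -6. -138.   15.] 16.0 1.19
[ -18. -141.   30.] 35.0 1.025
[ -31. -138.   37.] 49.0 0.875
[ -39. -139.   46.] 60.0 0.873
[ -53. -141.   59.] 79.0 0.844
[ -62. -139.   65.] 90.0 0.806
[-106. -138.  107.] 150.0 0.79
[-134. -137.  139.] 193.0 0.801
[-141. -142.  142.] 200.0 0.79
[-147. -143.  147.] 208.0 0.787
[-150. -139.  150.] 212.0 0.786
top3
63 y -140.1 ang med 0.794 std 0.031 rmax 215.0 slope ang 0.757 icpt 8.2
[  -6. -139.   13.] 14.0 1.155
[ -18. -141.   29.] 34.0 1.016
[ -32. -141.   39.] 50.0 0.888
[ -39. -138.   50.] 64.0 0.909
[ -53. -138.   60.] 80.0 0.85
[ -62. -142.   61.] 87.0 0.775
[-115. -137.  120.] 166.0 0.803
[-138. -139.  143.] 199.0 0.805
[-141. -147.  144.] 202.0 0.793
[-147. -143.  147.] 208.0 0.787
[-148. -144.  153.] 212.0 0.802
scene0 bar [-142.7    0.4  120. ] 78
top0 bar [-145.2   -0.3  121.7] 88
```

>>> {"name": "send_rows", "arguments": {"rows": [[-5, 18, -28, 0], [-5, 18, -28, 0], [-5, 18, -28, 0], [-5, 18, -28, 0], [0, 18, -28, 0], [0, 18, -28, 0], [0, 12, -18, 0], [0, 0, 0, 0]], "fingers": 0.42}}

```text
t: 8.32
ee_pos: [459.5, -120.2, 186.6]
orientation: [-1.257, 1.162, 1.303]
ft_force: [0.1, -0.2, 0.2]
width: 36.6
```

>>> {"name": "send_rows", "arguments": {"rows": [[0, 0, 0, 0.12], [0, 0, 0, 0.12], [0, 0, 0, 0.12], [0, 0, 0, 0.12], [0, 0, 0, 0.12], [0, 0, 0, 0.12], [0, 0, 0, 0.12], [0, 0, 0, 0.12], [0, 0, 0, 0.12], [0, 0, 0, 0.12]]}}

```text
t: 9.15
ee_pos: [455.2, -114.9, 174.8]
orientation: [-0.305, 1.577, 0.356]
ft_force: [-0.5, -0.2, -0.4]
width: 36.8
```

Run:
```python
from g import *
go(465,-121.5,160)
```

```text
t 9.15 pos [ 455.2 -114.9  174.8] jaw az 0.42 down -0.999 f [-0.5 -0.2 -0.4] w 36.8 q [-0.28  0.28  1.98  0.02  0.92 -0.71]
tool delta [ 14.3 -10.6   6.6]
```

>>> {"name": "send_rows", "arguments": {"rows": [[0, 0, 0, 0.11], [0, 0, 0, 0.11], [0, 0, 0, 0.11], [0, -2, 2, 0], [0, -2, 2, 0], [0, -2, 2, 0], [0, 0, 0, 0]]}}

```text
t: 9.73
ee_pos: [460.9, -116.0, 167.8]
orientation: [-0.038, 1.616, 0.086]
ft_force: [0.0, -0.3, 0.1]
width: 36.8
```

Run:
```python
from g import *
go(465,-121.5,97)
R=Ro.from_rotvec(ctrl.get_obs()['orientation']).as_matrix();print(R.round(3))
for n in('wrist','top'):
    d=ctrl.get_image(n);cv2.imwrite(f"pics/{n}4.png",d["img"][:,:,::-1]);np.savez(f'{n}4.npz',**d)
```

```text
t 9.73 pos [ 460.9 -116.   167.8] jaw az 0.079 down -0.9985 f [ 0.  -0.3  0.1] w 36.8 q [-0.28  0.31  1.96  0.02  0.92 -0.37]
tool delta [70.3 -8.1  6.8]
[[-0.047 -0.078  0.996]
 [ 0.029  0.996  0.079]
 [-0.998  0.032 -0.045]]
```

View pics/wrist4.png

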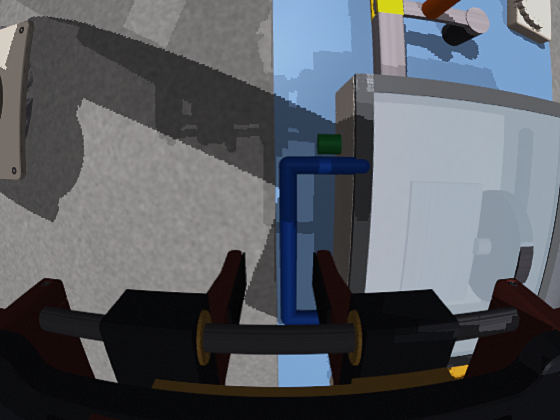

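Run:
```python
from g import *
from pt import trim,cloud
d=load('wrist4')
m=cv2.inRange(hsv(d),(105,150,40),(125,255,255))
for v in(190,230,270,300):
    u=np.nonzero(m[v,270:310])[0]+270;p=fonz(d,(u.mean(),v),116);print(v,u.min(),u.max(),p.round(1),trim(p[None]).round(1))
```

```text
190 280 296 [460.7 -80.4 116. ] [[-145.8   41.3  116. ]]
230 280 296 [ 463.1 -108.5  116. ] [[-146.    13.1  116. ]]
270 281 296 [ 466.1 -138.7  116. ] [[-145.6  -17.2  116. ]]
300 281 295 [ 468.  -163.7  116. ] [[-146.   -42.3  116. ]]
```

>>> {"name": "send_rows", "arguments": {"rows": [[0, -4, 3.5, 0], [5, -4, 3.3, 0], [15, 0, 0, 0], [15, 0, 0, 0], [0, 0, 0, 0]]}}

```text
t: 10.25
ee_pos: [468.8, -124.2, 131.6]
orientation: [-0.04, 1.612, 0.086]
ft_force: [0.3, 0.8, -0.2]
width: 36.7
```

Run:
```python
from g import *
go(464.5,-121.5,97)
```

```text
t 10.25 pos [ 468.8 -124.2  131.6] jaw az 0.081 down -0.9987 f [ 0.3  0.8 -0.2] w 36.7 q [-0.29  0.38  1.97  0.02  0.84 -0.38]
tool delta [34.9  2.  -2.7]
```

>>> {"name": "send_rows", "arguments": {"rows": [[0, 0, -2.5, 0], [0, 0, 0, 0], [12, 0, 0, 0], [12, 0, 0, 0], [8, 0, 0, 0], [0, 0, 0, 0], [0, 0, 0, 0]]}}

```text
t: 10.83
ee_pos: [467.2, -125.2, 101.7]
orientation: [-0.042, 1.608, 0.085]
ft_force: [0.3, 0.0, 0.3]
width: 37.1
```

Run:
```python
from g import *
go(464.5,-121.5,97)
```

```text
t 10.83 pos [ 467.2 -125.2  101.7] jaw az 0.081 down -0.9989 f [0.3 0.  0.3] w 37.1 q [-0.3   0.43  1.99  0.02  0.77 -0.39]
tool delta [ 4.9  3.8 -2.2]
```

>>> {"name": "send_rows", "arguments": {"rows": [[4, 2, -2, 0], [2, 0, 0, 0], [0, 0, 0, 0]]}}

```text
t: 11.08
ee_pos: [465.6, -123.3, 96.8]
orientation: [-0.042, 1.606, 0.084]
ft_force: [-0.6, 0.2, -0.9]
width: 36.8
```

>>> {"name": "send_rows", "arguments": {"rows": [[0, 0, 0, 0], [0, 0, 0, 0], [0, 0, 0, 0], [0, 0, 0, 0], [0, 0, 0, 0], [0, 0, 0, 0]], "fingers": 0}}

```text
t: 11.58
ee_pos: [465.0, -123.4, 97.5]
orientation: [-0.043, 1.606, 0.085]
ft_force: [1.6, 0.5, 0.7]
width: 11.4
```

Run:
```python
from g import *
go(464.5,-121.5,97)
```

```text
t 11.58 pos [ 465.  -123.4   97.5] jaw az 0.082 down -0.999 f [1.6 0.5 0.7] w 11.4 q [-0.29  0.43  2.    0.02  0.76 -0.39]
tool delta [ 0.5  2.  -0.4]
```

```bash
cat >> g.py <<'E'
F=np.load('frame.npz');FR=F['R'];Fo=F['o']
def lift(th_t=None,n=1):
    o=ctrl.get_obs();R=Ro.from_rotvec(o['orientation']).as_matrix();g=o['ee_pos']-ctrl.grip_depth*R[:,0]
    q=np.r_[FR.T@(g[:2]-Fo),g[2]]-[100,0,113];r=np.hypot(q[0],q[2]);th=np.arctan2(q[2],-q[0])-.0122
    print('t',round(float(o['t']),2),'grip trim',q.round(1),'r',r.round(1),'theta',th.round(4),'f',o['ft_force'].round(1),'w',round(float(o['width']),1),'tilt',R[2].round(3),'qvel',abs(o['qvel']).max().round(3))
    if th_t is None:return
    p0=q.copy();A=np.linspace(th,th_t,n+1)[1:]
    for i,a in enumerate(A):
        p=np.array([-245*np.cos(a+.0122),q[1],245*np.sin(a+.0122)]);dl=p-p0;p0=p
        w=np.r_[FR@dl[:2],dl[2]];print((R.T@w).round(1))
E
python3 -c "
from g import *
lift(.745,18)"
```

```text
t 11.58 grip trim [-244.7   -2.4    3.2] r 244.7 theta 0.0007 f [1.6 0.5 0.7] w 11.4 tilt [-0.999  0.028 -0.035] qvel 0.003
[-10.1   0.3  -0.3]
[-10.1   0.3   0.4]
[-10.1   0.3   0.8]
[-10.1   0.3   1.2]
[-10.    0.3   1.6]
[-9.9  0.3  2.1]
[-9.8  0.3  2.5]
[-9.7  0.3  2.9]
[-9.6  0.3  3.3]
[-9.4  0.3  3.7]
[-9.3  0.3  4.1]
[-9.1  0.3  4.4]
[-8.9  0.3  4.8]
[-8.7  0.3  5.2]
[-8.5  0.3  5.5]
[-8.2  0.3  5.9]
[-8.   0.3  6.2]
[-7.7  0.3  6.5]
```

Model and grip agree (r 244.7, θ≈0). Lift the first part.

>>> {"name": "send_rows", "arguments": {"rows": [[-10, 0.3, 0, 0], [-10, 0.3, 0.4, 0], [-10, 0.3, 0.8, 0], [-10, 0.3, 1.2, 0], [-10, 0.3, 1.6, 0], [-10, 0.3, 2, 0]]}}

```text
t: 12.08
ee_pos: [473.7, -122.6, 161.0]
orientation: [-0.043, 1.607, 0.085]
ft_force: [4.2, -0.9, -7.4]
width: 10.9
```

```bash
python3 -c "
from g import *
lift(.745,13)"
```

```text
t 12.08 grip trim [-236.    -2.4   66.7] r 245.2 theta 0.2632 f [ 4.2 -0.9 -7.4] w 10.9 tilt [-0.999  0.028 -0.036] qvel 0.305
[-8.7  0.3  2.5]
[-8.7  0.3  2.6]
[-8.6  0.3  3. ]
[-8.5  0.3  3.3]
[-8.3  0.3  3.6]
[-8.2  0.3  3.9]
[-8.   0.3  4.2]
[-7.9  0.3  4.5]
[-7.7  0.3  4.8]
[-7.5  0.3  5.1]
[-7.3  0.2  5.3]
[-7.1  0.2  5.6]
[-6.9  0.2  5.9]
```

>>> {"name": "send_rows", "arguments": {"rows": [[-8.7, 0.3, 2.6, 0], [-8.6, 0.3, 2.9, 0], [-8.5, 0.3, 3.3, 0], [-8.3, 0.3, 3.6, 0], [-8.2, 0.3, 3.9, 0], [-8, 0.3, 4.2, 0], [-8, 0.3, 4.5, 0]]}}

```text
t: 12.67
ee_pos: [500.2, -120.2, 224.5]
orientation: [-0.045, 1.611, 0.084]
ft_force: [0.7, -3.2, -8.8]
width: 11.2
```

```bash
python3 -c "
from g import *
lift(.7,5)"
```

```text
t 12.67 grip trim [-209.3   -2.3  130.2] r 246.5 theta 0.5443 f [ 0.7 -3.2 -8.8] w 11.2 tilt [-0.999  0.027 -0.04 ] qvel 0.264
[-5.8  0.2  5.1]
[-6.4  0.2  4.1]
[-6.3  0.2  4.3]
[-6.2  0.2  4.5]
[-6.   0.2  4.7]
```

>>> {"name": "send_rows", "arguments": {"rows": [[-6, 0.2, 5, 0], [-6.4, 0.2, 4.1, 0], [-6, 0.2, 4.3, 0], [-4, 0.2, 3, 0], [0, 0, 0, 0], [0, 0, 0, 0]]}}

```text
t: 13.17
ee_pos: [516.0, -118.7, 248.5]
orientation: [-0.045, 1.621, 0.085]
ft_force: [-2.6, -3.7, -7.8]
width: 11.1
```

```bash
python3 -c "
from g import *
lift(.745,1)
for n in('scene','top','wrist'):
    d=ctrl.get_image(n);cv2.imwrite(f'pics/{n}5.png',d['img'][:,:,::-1]);np.savez(f'{n}5.npz',**d)
    if n!='wrist':
        x,y=dict(scene=(160,110),top=(225,110))[n];c=d['img'][y:y+170,x:x+210,::-1];cv2.imwrite(f'pics/{n}5z.png',cv2.resize(c,None,fx=3.5,fy=3.5,interpolation=cv2.INTER_CUBIC))
"
```

```text
t 13.17 grip trim [-193.2   -2.3  154.2] r 247.2 theta 0.6612 f [-2.6 -3.7 -7.8] w 11.1 tilt [-0.998  0.027 -0.05 ] qvel 0.01
[-14.9   0.5  14.4]
```

View pics/scene5z.png

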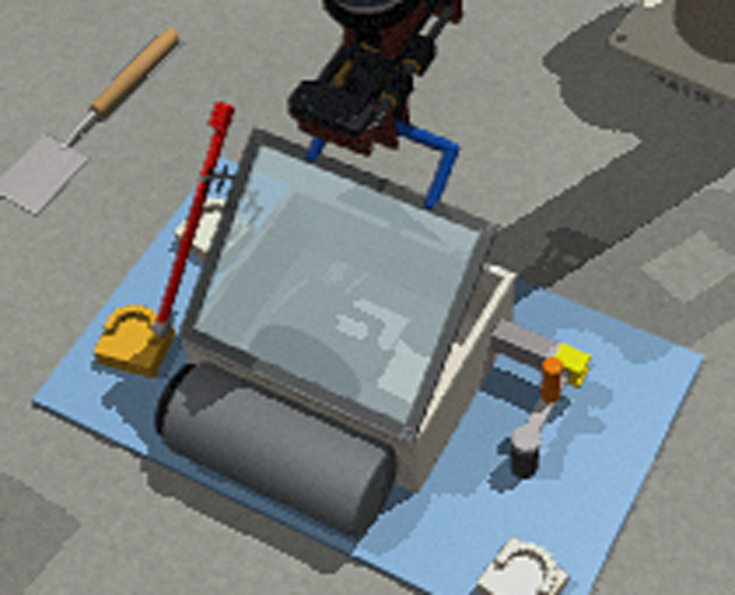

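View pics/wrist5.png

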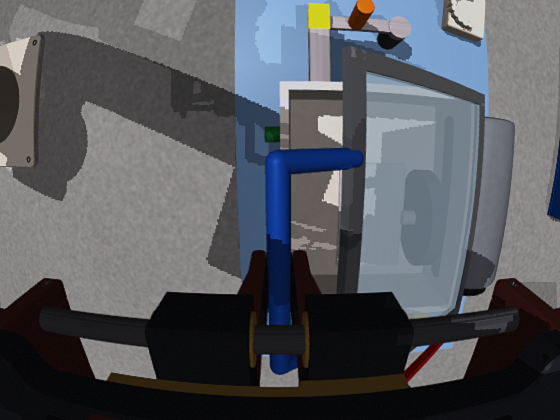

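View pics/top5z.png

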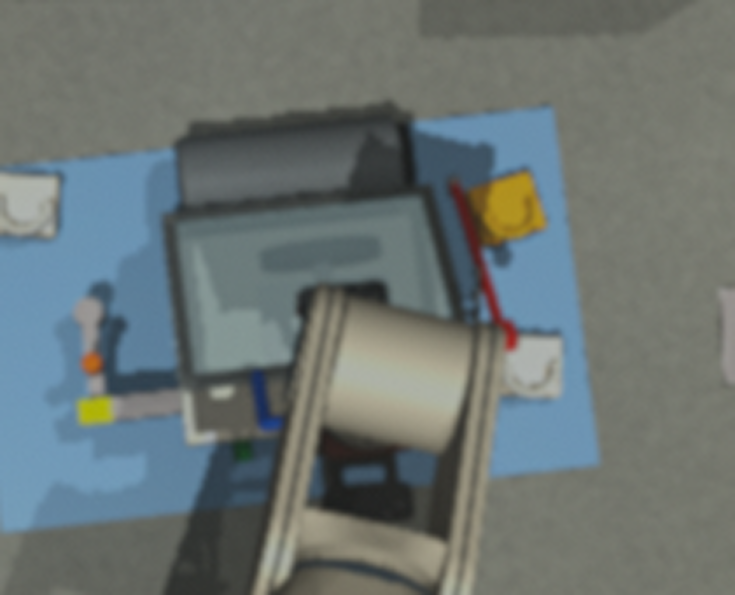

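```bash
cat > cov.py <<'E'
from pt import *
def cov(d,poly,lo=40):
    m=np.zeros((420,560),np.uint8);cv2.fillPoly(m,[np.int32(poly)],255)
    q=trim(cloud(d,m))-[100,0,113]
    q=q[(q[:,0]<-15)&(q[:,0]>-195)&(abs(q[:,1])<118)]
    k=np.ones(len(q),bool)
    A=np.c_[q[:,:2],np.ones(len(q))]
    for _ in range(6):
        c=np.linalg.lstsq(A[k],q[k,2],rcond=None)[0];r=q[:,2]-A@c;k=abs(r)<max(4,1.5*np.median(abs(r)))
    print('cover slope ang',np.arctan(-c[0]).round(4),'ytilt',c[1].round(3),'icpt',c[2].round(1),k.sum(),len(q),'res',r[k].std().round(2))
E
python3 - <<'E'
from cov import *
s=load('scene5');z=lambda P:[(160+x/3.5,110+y/3.5) for x,y in P]
cov(s,z([(257,132),(495,227),(410,433),(186,333)]))
# frame left and right sides only
cov(s,z([(257,135),(262,140),(196,335),(190,333)]))
cov(s,z([(480,225),(492,229),(412,430),(400,424)]))
ptr(s);ptr(load('top5'))
E
```

```text
cover slope ang 0.6494 ytilt 0.001 icpt 5.5 3534 4174 res 2.04
cover slope ang 0.6528 ytilt 0.106 icpt 17.2 122 146 res 1.92
cover slope ang 0.6464 ytilt 0.309 icpt -27.7 207 234 res 1.86
169 y -137.7 ang med 0.794 std 0.033 rmax 210.0 slope ang 0.747 icpt 8.9
[  -6. -136.   12.] 13.0 1.143
[ -23. -136.   29.] 37.0 0.911
[ -40. -137.   45.] 60.0 0.842
[ -60. -137.   52.] 79.0 0.711
[ -72. -137.   74.] 103.0 0.801
[ -87. -136.   92.] 127.0 0.814
[-113. -142.  109.] 157.0 0.768
[-124. -143.  121.] 173.0 0.772
[-134. -136.  133.] 188.0 0.783
[-146. -136.  134.] 198.0 0.746
[-145. -148.  148.] 207.0 0.796
30 y -141.4 ang med 0.789 std 0.02 rmax 214.0 slope ang 0.762 icpt 6.3
[ -13. -140.   19.] 23.0 0.965
[ -49. -142.   53.] 72.0 0.825
[ -56. -140.   62.] 83.0 0.833
[ -99. -137.  100.] 140.0 0.789
[-105. -139.  103.] 147.0 0.776
[-115. -138.  116.] 163.0 0.787
[-138. -142.  142.] 198.0 0.799
[-144. -144.  143.] 203.0 0.782
[-147. -142.  148.] 209.0 0.79
[-152. -143.  143.] 209.0 0.755
```

>>> {"name": "send_rows", "arguments": {"rows": [[-4.4, 0.1, 3.2, 0], [-4.4, 0.1, 3.2, 0], [-4.2, 0.1, 3.2, 0], [-4.2, 0.1, 3.2, 0], [0, 0, 0, 0], [0, 0, 0, 0], [0, 0, 0, 0]]}}

```text
t: 13.9
ee_pos: [529.4, -117.4, 264.9]
orientation: [-0.045, 1.624, 0.085]
ft_force: [-1.8, -3.8, -8.9]
width: 11.0
```

```bash
python3 -c "
from g import *
lift(.75,1)
for n in('scene','top'):
    d=ctrl.get_image(n);cv2.imwrite(f'pics/{n}6.png',d['img'][:,:,::-1]);np.savez(f'{n}6.npz',**d)
    x,y=dict(scene=(160,110),top=(225,110))[n];c=d['img'][y:y+170,x:x+210,::-1];cv2.imwrite(f'pics/{n}6z.png',cv2.resize(c,None,fx=3.5,fy=3.5,interpolation=cv2.INTER_CUBIC))
lift()
"
```

```text
t 13.9 grip trim [-179.7   -2.2  170.6] r 247.8 theta 0.7473 f [-1.8 -3.8 -8.9] w 11.0 tilt [-0.998  0.028 -0.053] qvel 0.003
[ 1.3 -0.   2.5]
t 14.0 grip trim [-179.8   -2.2  170.5] r 247.8 theta 0.7465 f [-2.  -2.9 -8.2] w 11.1 tilt [-0.998  0.028 -0.053] qvel 0.004
```

View pics/scene6z.png

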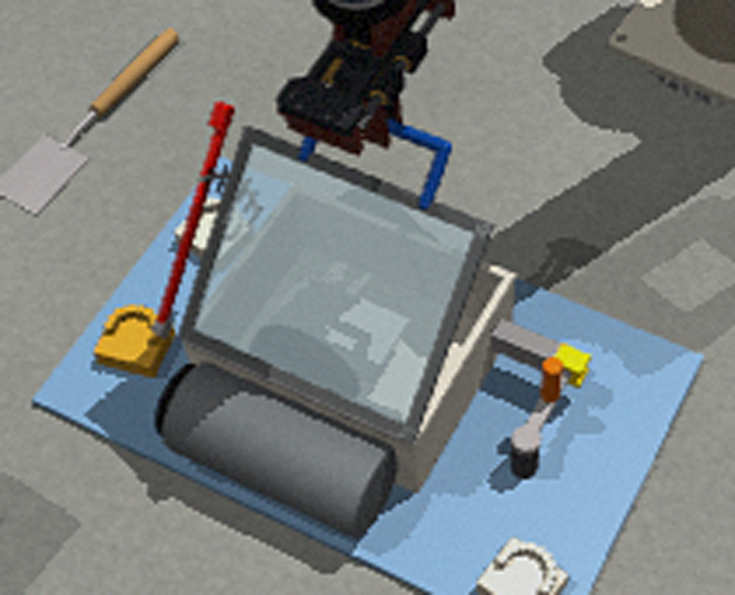

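```bash
cat > ln.py <<'E'
from cov import *
def plane_pts(d,uv,y):
    out=[]
    for p in uv:
        oo,v=ray(d,p);a=np.r_[R.T@(oo[:2]-o),oo[2]];b=np.r_[R.T@v[:2],v[2]];out.append(a+b*(y-a[1])/b[1])
    return np.array(out)-[100,0,113]
def ptrline(d,name,y=-140):
    H=hsv(d);m=cv2.inRange(H,(0,150,60),(6,255,255))|cv2.inRange(H,(175,150,60),(180,255,255))
    v,u=np.nonzero(m);k=(abs(u-215)<30)&(v>130)&(v<215);v,u=v[k],u[k];uv=[]
    for r in np.unique(v):
        s=u[v==r];uv.append((s.mean(),r))
    uv=np.array(uv);top=uv[:,1].min();uv=uv[(uv[:,1]>top+9)]
    q=plane_pts(d,uv,y);l=np.polyfit(-q[:,0],q[:,2],1);print(name,'ptr ang',np.arctan(l[0]).round(4),'icpt',l[1].round(1),'x range',q[:,0].min().round(0),q[:,0].max().round(0),'rowsslope',np.polyfit(uv[:,1],uv[:,0],1).round(3))
def edge(d,P,y,name,pol):
    g=cv2.GaussianBlur(cv2.cvtColor(d['img'],cv2.COLOR_RGB2GRAY).astype(np.float32),(0,0),.7)
    (x0,y0),(x1,y1)=P;uv=[]
    for r in range(int(y0)+3,int(y1)-3):
        c=x0+(x1-x0)*(r-y0)/(y1-y0);us=np.arange(int(c)-4,int(c)+5);dg=(g[r,us+1]-g[r,us-1])*pol
        i=int(np.argmax(dg))
        if 0<i<8 and dg[i]>12:
            a,b,e=dg[i-1],dg[i],dg[i+1];uv.append((us[i]+.5*(a-e)/(a-2*b+e),r))
    uv=np.array(uv);q=plane_pts(d,uv,y)
    k=np.ones(len(q),bool)
    for _ in range(5):
        l=np.polyfit(-q[k,0],q[k,2],1);res=q[:,2]-np.polyval(l,-q[:,0]);k=abs(res)<max(2,2*np.median(abs(res)))
    print(name,'edge ang',np.arctan(l[0]).round(4),'icpt',l[1].round(1),k.sum(),len(k),'res',res[k].std().round(2),'x',q[k,0].min().round(0),q[k,0].max().round(0))
E
python3 - <<'E'
from ln import *
for n in('scene0','scene5','scene6'): ptrline(load(n),n) if n!='scene0' else None
z=lambda P:[(160+(x-1.25)/3.5,110+(y-1.25)/3.5) for x,y in P]
d=load('scene6')
edge(d,z([(245,130),(183,336)]),-120,'right outer',-1)
edge(d,z([(492,232),(414,438)]),120,'left outer',1)
edge(d,z([(250,135),(195,325)]),-112,'right inner',1)
d=load('scene5')
edge(d,z([(256,131),(183,336)]),-120,'s5 right outer',-1)
edge(d,z([(497,230),(414,438)]),120,'s5 left outer',1)
cov(load('scene6'),z([(247,132),(490,229),(410,433),(186,333)]))
ptr(load('scene6'))
E
```

```text
scene5 ptr ang 0.7644 icpt 0.4 x range -130.0 -4.0 rowsslope [ -0.3   266.375]
scene6 ptr ang 0.7634 icpt 0.3 x range -130.0 -4.0 rowsslope [ -0.3   266.484]
right outer edge ang 0.7375 icpt 4.8 35 53 res 0.9 x -137.0 -10.0
left outer edge ang 0.6559 icpt -0.2 31 40 res 1.53 x -140.0 -16.0
right inner edge ang 0.7356 icpt -9.7 43 48 res 0.83 x -139.0 -26.0
s5 right outer edge ang 0.6562 icpt 4.5 45 52 res 0.94 x -145.0 -10.0
s5 left outer edge ang 0.5789 icpt -1.5 23 32 res 1.07 x -148.0 -19.0
cover slope ang 0.7344 ytilt -0.004 icpt 6.0 3347 4085 res 2.03
165 y -137.8 ang med 0.794 std 0.035 rmax 210.0 slope ang 0.751 icpt 8.6
[  -0. -140.   11.] 11.0 1.57
[ -20. -135.   27.] 34.0 0.929
[ -38. -134.   49.] 62.0 0.92
[ -59. -136.   53.] 80.0 0.73
[ -72. -136.   80.] 108.0 0.839
[ -92. -142.   94.] 131.0 0.797
[-114. -142.  113.] 161.0 0.784
[-123. -134.  127.] 176.0 0.8
[-131. -137.  140.] 192.0 0.818
[-138. -137.  147.] 201.0 0.816
[-146. -141.  150.] 209.0 0.802
```

>>> {"name": "send_rows", "arguments": {"rows": [[-1.8, 0, 1.4, 0], [-1.8, 0, 1.4, 0], [0, 0, 0, 0], [0, 0, 0, 0], [0, 0, 0, 0], [0, 0, 0, 0]]}}

```text
t: 14.5
ee_pos: [532.2, -117.2, 268.1]
orientation: [-0.044, 1.625, 0.085]
ft_force: [-1.5, -3.2, -8.7]
width: 11.1
```

```bash
python3 -c "
from g import *
lift()
for n in('scene','top'):
    d=ctrl.get_image(n);np.savez(f'{n}7.npz',**d);cv2.imwrite(f'pics/{n}7.png',d['img'][:,:,::-1])
lift()
from ln import *
z=lambda P:[(160+(x-1.25)/3.5,110+(y-1.25)/3.5) for x,y in P]
d=load('scene7');ptrline(d,'s7')
edge(d,z([(243,130),(183,336)]),-120,'right outer',-1)
edge(d,z([(248,135),(195,325)]),-112,'right inner',1)
cov(d,z([(245,132),(488,229),(410,433),(186,333)]))
ptr(d);cov(load('top7'),[(274,172),(347,166),(355,200),(277,215)]);ptr(load('top7'))
"
```

```text
t 14.5 grip trim [-176.9   -2.2  173.7] r 247.9 theta 0.7643 f [-1.5 -3.2 -8.7] w 11.1 tilt [-0.998  0.028 -0.054] qvel 0.001
t 14.6 grip trim [-176.9   -2.2  173.7] r 247.9 theta 0.7641 f [-2.3 -3.9 -7.7] w 11.2 tilt [-0.998  0.028 -0.054] qvel 0.002
s7 ptr ang 0.7652 icpt 0.3 x range -131.0 -4.0 rowsslope [ -0.299 266.317]
right outer edge ang 0.7565 icpt 5.1 35 53 res 0.85 x -134.0 -12.0
right inner edge ang 0.7526 icpt -9.9 45 48 res 0.88 x -137.0 -25.0
cover slope ang 0.7511 ytilt -0.002 icpt 6.0 3345 4097 res 2.04
168 y -137.9 ang med 0.795 std 0.03 rmax 211.0 slope ang 0.751 icpt 8.3
[  -1. -137.   11.] 11.0 1.442
[ -22. -139.   28.] 35.0 0.909
[ -40. -140.   47.] 62.0 0.866
[ -56. -137.   57.] 80.0 0.794
[ -74. -141.   75.] 105.0 0.792
[ -87. -136.   92.] 127.0 0.812
[-111. -140.  113.] 158.0 0.793
[-123. -142.  122.] 173.0 0.782
[-132. -142.  137.] 190.0 0.804
[-137. -144.  144.] 199.0 0.808
[-149. -137.  144.] 207.0 0.769
cover slope ang 1.3446 ytilt -0.269 icpt -128.7 1813 2847 res 45.9
21 y -140.4 ang med 0.797 std 0.034 rmax 216.0 slope ang 0.752 icpt 9.9
[ -14. -139.   23.] 27.0 1.033
[ -31. -142.   34.] 46.0 0.835
[ -39. -139.   47.] 61.0 0.881
[ -45. -140.   49.] 67.0 0.827
[ -56. -140.   65.] 86.0 0.854
[ -93. -139.   95.] 133.0 0.797
[ -99. -138.   98.] 139.0 0.78
[-144. -146.  147.] 206.0 0.794
[-147. -145.  149.] 209.0 0.791
[-150. -141.  152.] 214.0 0.793
[-153. -144.  152.] 216.0 0.783
```

View pics/scene7.png

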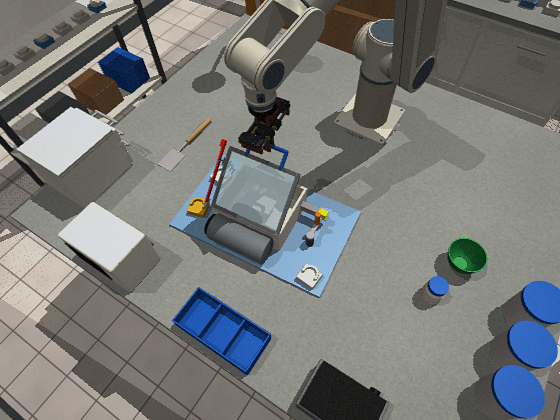

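```bash
python3 -c "
from g import *
lift()
ctrl.close_job()"
```

```text
t 14.6 grip trim [-176.9   -2.2  173.7] r 247.9 theta 0.7641 f [-2.3 -3.9 -7.7] w 11.2 tilt [-0.998  0.028 -0.054] qvel 0.002
the job is handed in; nothing more can be done
```

I closed the hook first, then lifted the cover to the red pointer. I handed the job in at 14.6 s with the gripper still closed on the bar and the arm still.

- **Hook:** I swung it by its orange knob until it hit a hard stop at about 10 N. The measured angle there was about -0.015 rad, and the pictures taken afterwards show its arm in the yellow catch.
- **Cover against pointer:** From depth readings, both the cover and the pointer came out at 0.751 rad. Fitting lines to their edges in the image gave 0.753 to 0.757 for the cover and 0.765 for the pointer, so the cover may sit up to about 0.01 rad low.
- **Checks that disagreed:**
    - The angle worked out from the arm's pose alone read 0.764 for the cover, and the grip radius had drifted from 245 to 248 mm, so I went by the camera.
    - The cover fit from the top camera failed because the arm was in the way.
    - When I compared the cover's left edge before the last small lift, it read about 0.08 rad below the other methods, and I set it aside.
- **Bystanders:** The pointer read the same before and after, to within noise. I checked the loose items only by eye in the last scene picture, where none looked moved. The highest wrist force I saw was about 10 N.

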